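# Hold a printing block in register against fence and stop pin

### The arm

A 7-joint arm with a two-finger parallel gripper is mounted at the origin on a cart in front of the work surface, level with it; the furniture and walls round the work are solid. World frame = base frame: x ahead of the robot, y to its left, z up, the work surface at z = 0. Lengths are in mm, angles in rad, forces in N, time in s.
With the tool pointing down it reaches from about 400 to 875 mm from the base axis. Payload 4.4 kg.
Tool frame: the origin (TCP) lies at the very end of the fingers, on their centre line; the grasp point (between the pads) lies 19 mm behind it; z points along the fingers, y is the line along which they close (so a half turn about z gives the same grasp; the last joint's range is limited). The gripper opens to 85 mm and grips with 20 to 120 N. Pads are 22 mm wide; open, the fingers measure 114 mm over their backs; the gripper's body (76 mm by 85 mm) begins 54 mm behind the grasp point. The pads swing forward as they close: fully open they stand 13 mm farther back than shut.
Start: joints at [1.211, 0.628, 0.038, 1.517, -0.027, 0.996, -0.02], TCP at [188.264, -622.154, 194.413] pointing down, gripper open.
Joint ranges: [-3.06, 3.06], [-0.37, 2.12], [-1.25, 1.32], [0.18, 2.47], [-1.1, 4.24], [0.23, 1.98], [-2.94, 2.94]. Speed limits (rad/s): [2.57, 2.57, 3.14, 3.14, 3.14, 3.14, 3.14].

### API

Orientations are given as [roll, pitch, yaw] about the fixed x, y, z axes, in that order (R = Rz(yaw) Ry(pitch) Rx(roll)).
In Python, from cell import sensors, get_image, camera_params, order gives the robot as it stands.
- The arm moves only by the shell command python3 -m inch 'ROWS' [OPENING]. ROWS is JSON, a list that holds one entry, the list of rows, each a list of 4 numbers: the shift along the tool's x, y, z in cm, then the turn about the tool's z in degrees. A call has 1 to 8 rows; each row is the pose to reach, as a shift and turn from the pose commanded when the call began, along the tool's axes at that moment; what a row does not reach only later rows make up. A row lasts 1/12 s, in which the tool goes at most 41.7 mm and 7.16 degrees, less where a joint would pass 70% of its speed; a pose out of reach is approached as far as the arm can. A call with a gripper value outside its range is refused whole. OPENING is the finger opening in cm, from 0 to 8.54, set as the call begins (- or left out, the last holds). The fingers move at their own pace and stop on an object; the grip force is fixed at half the most. Time passes only in rows, so rows that repeat a pose let the fingers close. It gives the time, the measured TCP pose, the force, the opening and the grip force at its end, in the units of the state.
- sensors.read_state(): the state, without advancing time (a new reading comes with each control period).
- get_image(name): name is "scene" or "side" or "wrist"; returns the picture (384x512x3 uint8, blue, green, red); there is no depth.
- camera_params(name): a dict with "mtx" (3x3 intrinsics, pixels), "rvec" (rotation vector, rad) and "tvec" (3), from world to camera coordinates, as OpenCV has them. Camera axes: x right, y down, z forward; pixel columns grow to the right and rows downward; lengths in mm; the calibration is good to about 2 mm. A picture is of the moment at which its call begins: read the wrist's pose just before it. camera_params takes no time and is no camera call; for the wrist camera it gives the pose at the moment of the call.
- order.finish_job(): hands the job in; it is judged then, once.
The state is a dict: "clock": time; "qpos": joint angles; "qd": joint speeds; "tau": joint torques, N m; "eef_pos": TCP position; "tool_rot": TCP orientation; "force": force on the tool from outside, world axes, zero at the start; "torque": the same for the moment, N m; "width": finger opening in mm; "gripper_force": force on a finger pad.
Only numpy, scipy, OpenCV 4.12 (cv2) and the standard library are available. Lean on these libraries where they do the work, as an engineer would, in place of code of your own. Each camera call takes 0.05 s, during which the arm holds its last target. There are 200 camera calls.

### The job

Set the printing jig up and register the block in it: put the brass-headed stop pin into the hole of the jig board, all the way down to its head, and let go of it. Then stand the printing block flat on the board, squarely in the corner, its end against the fence and its left side against the pin, and press it firmly against both at once. Finish while still holding it pressed there, and leave the other things on the desk where they are.

Things in the scene. Friction and masses are not known exactly. Their poses are not given: they have to be found in the camera images.
- jig: Plywood jig board, 200 (x) x 220 (y) x 26 mm, fixed to the desk; origin at the centre of its underside, on the desk. Its +x points to the fence at the far edge, +y to the left seen from the robot, z up. One round pin hole through it at x = +30, y = +60 mm. A thin white sheet lies in the corner.
- jig_hole0 (a point): Centre of the mouth of the pin hole in the jig board's top (26 mm above the desk); hole 18 mm across with a 2 mm chamfer, right through the board; axis vertical. It lies 50 mm in front of the fence's face.
- fence: Dark wood fence along the jig board's far edge, 20 (x) x 220 (y) x 22 mm, fixed on the board; origin at the centre of its underside, on the board's top; same axes as the board. The stop face is its near face, 10 mm in front of the origin (x = +80 mm in the jig's frame), and rises 22 mm above the board.
- stop_pin: Loose stop pin, about 0.12 kg: steel shank 16 mm across and 24 mm long with a tapered foot, under a round brass head 24 mm across and 28 mm high; 52 mm over all. Origin at the centre of the foot, z up through the head. It starts upright in the hole of the pin rest, its head on the rest's top. Seated in the jig, its foot is 2 mm above the desk. Grip it by the head.
- pin_mid (a point): Point on the pin's axis half-way up, 26 mm above the foot (2 mm above the underside of the brass head).
- pin_rest: Small fixed dark wooden block, 60 x 60 x 26 mm, with a hole 19 mm across in the middle, in which the pin is kept; origin at the centre of its underside. It stands left or right of the jig.
- print_block: Loose hand printing block, about 0.25 kg: body 90 (x) x 70 (y) x 20 mm, pale wood with a grey relief face below; on top a dark wood bar handle along x, 60 long, 16 thick (y), 34 mm high, in the middle. 54 mm high over all. Origin at the centre of its underside. It starts flat on the desk, right or left of the jig.
- block_mid (a point): Centre of the printing block half-way up, 27 mm above its underside (7 mm above the top of its body, low in the handle). Home in the corner, either end may face the fence, the handle runs along the jig's x, and the centre lies 45 mm in front of the fence's face and 47 mm right (-y) of the hole's axis.
- ink_tube_blue: Ink tube with blue print and white cap, 131 mm long, bystander lying at the right; leave alone.
- mix_cup: Small white mixing cup, 44 mm across, 32 mm high, bystander at the right; origin under its centre; leave alone.
- baren: Round black baren with arched strap, 100 mm across, 35 mm high, bystander at the far left; leave alone.
- empty_jar: Clear empty jar with a yellow lid, 69 mm across, 94 mm high, bystander behind the work at the left; origin under its centre; leave alone.
Mind the look-alikes: they are no part of the job. Several things look just like the stop_pin: the one meant starts farthest to the robot's left.

How it is judged (in metres and radians):
On the way, in this order (a step that is already met when the one before it is completed fails the run):
1. the stop pin stands in the jig's hole, down to its head, and is let go (horizontal distance between stop_pin and jig_hole0 below 0.005 m and z of stop_pin in the frame of jig below 0.006 m and angle between stop_pin's own z axis and vertical below 0.15 rad and contact force between the fingers and stop_pin below 0.1 N), for 0.2 s.
2. the block stands flat and square in the corner, pressed against fence and pin (x of print_block in the frame of jig between 0.03 and 0.04 m and y of print_block in the frame of jig between 0.007 and 0.019 m and z of print_block in the frame of jig between 0.023 and 0.029 m and angle between print_block's own z axis and vertical below 0.05 rad and angle between the x axis of print_block and the x axis of jig, either way round below 0.06 rad and contact force between print_block and fence above 1.5 N and contact force between print_block and stop_pin above 1.5 N), for 0.2 s.
At the end, for the whole second after the job is handed in: Pin seated in the hole (5 mm, foot under 6 mm above desk, tilt < 0.15 rad); block flat on the board (3 mm, 0.05 rad), square to the fence (0.06 rad), centre within 5 mm (x) and 6 mm (y) of home, pressing fence and pin with over 1.5 N each, still held by the fingers (all of step 2 and horizontal distance between stop_pin and jig_hole0 below 0.005 m and z of stop_pin in the frame of jig below 0.006 m and angle between stop_pin's own z axis and vertical below 0.15 rad and contact force between the fingers and print_block above 1 N); the arm keeps its last pose, push and grip.
It fails at once if the ink tube is moved by more than 30 mm (distance of ink_tube_blue from where it was at the start of the episode above 0.03 m).
It fails at once if the mixing cup is moved by more than 30 mm (distance of mix_cup from where it was at the start of the episode above 0.03 m).
It fails at once if the baren is moved by more than 30 mm (distance of baren from where it was at the start of the episode above 0.03 m).
It fails at once if the empty jar is moved by more than 30 mm (distance of empty_jar from where it was at the start of the episode above 0.03 m).
It also fails if it takes over 64 s, if anything falls off the work surface, if the arm or the gripper's body presses on something with over 40 N, if the wrist force passes 120 N, or if a joint passes its speed limit or range.

## Working session

There is one attempt and no reset: what is moved stays moved. The work goes in short steps, Python scripts to look and compute and a shell command to move; the robot and the scene stay as the last step left them, time stands still between calls to the robot, and variables do not carry over. Pictures are saved under pics/ and viewed, at most 10 in all, crops included, and the job is handed in when it is done.

```bash
mkdir -p pics
python3 - <<'E'
from cell import sensors,get_image,camera_params
import cv2,numpy as np
a=get_image("scene");b=get_image("side")
cv2.imwrite("pics/scene.png",a);cv2.imwrite("pics/side.png",b)
print(sensors.read_state())
for n in("scene","side"):
  p=camera_params(n);R=cv2.Rodrigues(np.array(p["rvec"],float))[0];print(n,p["mtx"],(-R.T@np.array(p["tvec"]).ravel()).round(),R.round(2))
E
```

```text
{'clock': 0.1, 'qpos': array([ 1.21120945,  0.62924704,  0.03844174,  1.51823521, -0.02698105,
        0.99627801, -0.02001959]), 'qd': array([-0.00089547, -0.0019094 , -0.00204351, -0.00410951, -0.00043328,
       -0.00206145, -0.00112552]), 'tau': array([ 2.70296710e-03, -5.64532399e+01,  1.23008754e+00, -1.93974137e+01,
        1.11974464e-02,  5.47116244e-03,  9.83937582e-06]), 'eef_pos': array([ 188.07973675, -621.57338533,  193.59578961]), 'tool_rot': array([-3.13994319e+00,  2.94227077e-05,  2.93780807e-01]), 'force': array([0.11825437, 0.14482327, 0.60761207]), 'torque': array([-0.00602748,  0.03013495,  0.00518496]), 'gripper_force': 0.0, 'width': 85.56244258632884}
scene [[376.63198504   0.         250.81065941]
 [  0.         376.63198504 193.12655621]
 [  0.           0.           1.        ]] [-177.  857.  634.] [[-0.8  -0.6  -0.  ]
 [-0.27  0.37 -0.89]
 [ 0.53 -0.71 -0.46]]
side [[470.70086177   0.         246.56372166]
 [  0.         470.70086177 189.07353883]
 [  0.           0.           1.        ]] [-557. -841. 1363.] [[ 0.59 -0.81 -0.  ]
 [-0.58 -0.42 -0.7 ]
 [ 0.57  0.42 -0.71]]
```

View pics/scene.png

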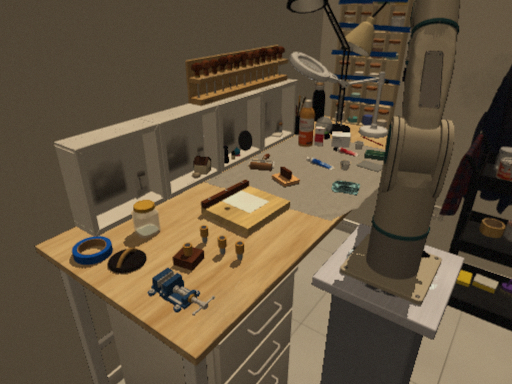

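View pics/side.png

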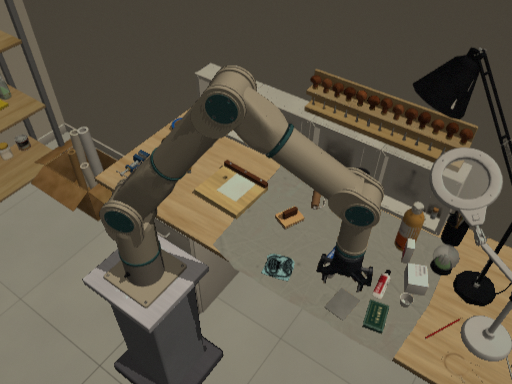

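Scene: jig at about (245,207), printing block (286,178), and look-alike pins at (204,234), (222,245), (239,250), plus a dark rest at (188,257) with possibly a pin in it. I'll enlarge that area and compute each candidate's y.

```bash
cat > h.py <<'E'
import cv2,numpy as np
from cell import sensors,get_image,camera_params
def ray(n,uv,z,p=None):
    p=p or camera_params(n);R=cv2.Rodrigues(np.array(p["rvec"],float))[0];t=np.array(p["tvec"],float).ravel()
    c=-R.T@t;d=R.T@np.linalg.inv(p["mtx"])@[uv[0],uv[1],1.];return (c+d*(z-c[2])/d[2])[:2].round(1)
E
python3 - <<'E'
from h import *
a=cv2.imread("pics/scene.png")
c=np.hstack([cv2.resize(a[215:275,165:255],None,fx=4.4,fy=4.4,interpolation=2),cv2.resize(a[160:220,215:305],None,fx=4.4,fy=4.4,interpolation=2)])
b=cv2.imread("pics/side.png")
d=np.hstack([cv2.resize(b[110:220,185:315],None,fx=3,fy=3,interpolation=2)]);d=cv2.copyMakeBorder(d,0,0,0,c.shape[1]-d.shape[1],0)
cv2.imwrite("pics/c.png",np.vstack([c,d]))
for uv in [(188,257),(204,241),(222,252),(239,257)]: print(uv,ray("scene",uv,0),ray("scene",uv,26))
E
```

```text
(188, 257) [460.2 289.6] [434.  312.9]
(204, 241) [476.9 207.3] [450.1 233.9]
(222, 252) [399.8 216.9] [376.1 243.1]
(239, 257) [347.4 206.6] [325.9 233.3]
```

View pics/c.png

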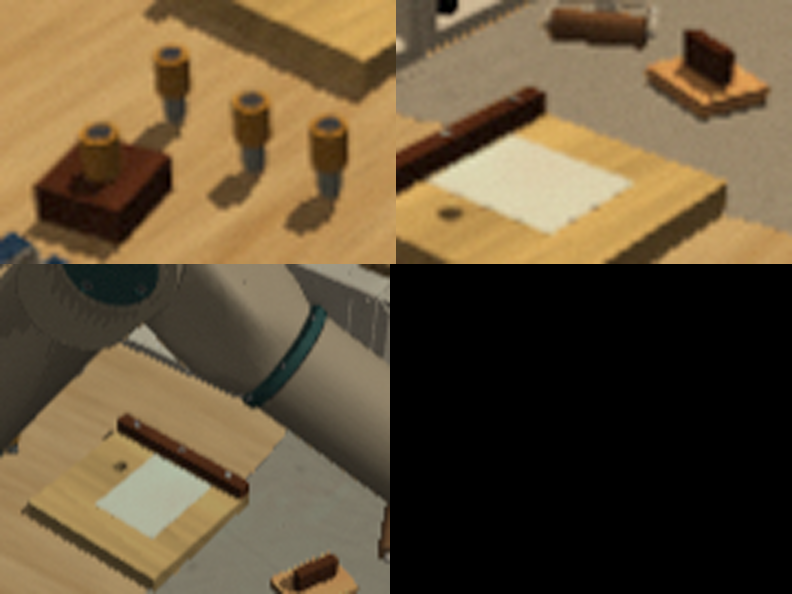

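The crop shows the pin in the dark rest, with its head top at scene pixel (187.5,244.5), and three loose ones at (204,228), (222,239) and (239,245). The rest pin (y≈300 against about 210) is farthest left and stands in the rest, so it's the one meant. The hole is at scene (227.5,208.4) and side (225.3,177.3).

Run:
```python
from h import *
print("pin",ray("scene",(187.5,244.5),54))
print("hole",ray("scene",(227.5,208.4),26),ray("side",(225.3,177.3),26))
S=lambda x,y:(185+x/3,110+(y-264)/3)
for n,x,y,z in [("nl",28,502,26),("nr",155,574,26),("fenceL top near",118,425,48),("fenceR top near",240,492,48),("sheet",153,535,26),("sheet",97,500,26),("sheet",208,484,26),("blk corner",272,580,20),("blk far",338,566,20),("blk r",356,588,20)]: print(n,ray("side",S(x,y),z))
C=lambda x,y:(215+(x-396)/4.4,160+y/4.4)
for n,x,y,z in [("nr",726,183,26),("fR top",545,92,48),("blk l",647,72,20),("blk n",706,107,20),("blk r",769,87,20),("hand l",686,34,54),("hand r",733,54,54)]: print(n,ray("scene",C(x,y),z))
```

```text
pin [445.4 300.2]
hole [514.1  53.8] [517.2  53.5]
nl [389.7 111.3]
nr [ 386.  -103.3]
fenceL top near [561.9  92.4]
fenceR top near [ 552.4 -119.3]
sheet [439.  -60.3]
sheet [446.6  39. ]
sheet [558.3 -63.5]
blk corner [ 469.1 -226.5]
blk far [ 538.6 -281.7]
blk r [ 520.  -319.8]
nr [ 375.  -104.9]
fR top [ 553.5 -114.4]
blk l [ 540.6 -245.7]
blk n [ 462.4 -217.3]
blk r [ 439.4 -282.2]
hand l [ 516.7 -269.3]
hand r [ 462.2 -257.4]
```

```bash
cat >> h.py <<'E'
def go(x,y,z,yawdeg=None):
    s=sensors.read_state();from scipy.spatial.transform import Rotation as Ro
    R=Ro.from_euler('xyz',s["tool_rot"]);d=R.inv().apply(np.array([x,y,z])-s["eef_pos"])/10
    t=0 if yawdeg is None else (np.degrees(s["tool_rot"][2])-yawdeg+180)%360-180
    print("cm",d.round(2),"deg",round(t,1))
E
python3 -m inch '[[[22,-13,-2,0],[22,-13,-2,0],[22,-13,-2,0],[22,-13,-2,0],[22,-13,-2,0],[22,-13,-2,0],[22,-13,-2,0],[22,-13,-2,0]]]' 4.5
python3 -m inch '[[[22,-13,-2,7],[22,-13,-2,14],[22,-13,-2,18.5],[22,-13,-2,18.5],[22,-13,-2,18.5],[22,-13,-2,18.5],[22,-13,-2,18.5],[22,-13,-2,18.5]]]'
python3 -c "from h import *;go(515,30,230,-1.7)"
```

```text
clock: 0.77
eef_pos: [364.7, -430.4, 214.5]
tool_rot: [-3.14, -0.002, 0.301]
force: [0.9, -0.5, 0.1]
width: 45.1
gripper_force: 0.0
clock: 1.43
eef_pos: [536.1, -243.5, 234.0]
tool_rot: [-3.141, -0.001, -0.024]
force: [-0.0, -0.9, -0.4]
width: 45.1
gripper_force: 0.0
cm [ -2.77 -27.29   0.42] deg 0.3
```

Next I move over the jig and look at it with the wrist camera.

```bash
python3 -m inch '[[[-4,-27,0,0],[-4,-27,0,0],[-4,-27,0,0],[-4,-27,0,0],[-4,-27,0,0],[-4,-27,0,0],[-4,-27,0,0],[-4,-27,0,0]]]'
python3 - <<'E'
from h import *
import pickle
p=camera_params("wrist");a=get_image("wrist");cv2.imwrite("pics/w1.png",a);pickle.dump(p,open("w1.pkl","wb"))
R=cv2.Rodrigues(np.array(p["rvec"],float))[0];print((-R.T@np.array(p["tvec"]).ravel()).round(),R.round(2),p["mtx"][0][0])
E
```

```text
clock: 2.1
eef_pos: [500.8, 28.9, 234.2]
tool_rot: [-3.14, 0.001, -0.024]
force: [-0.3, -0.2, 0.3]
width: 44.9
gripper_force: 0.0
[575.  28. 414.] [[-0.02 -1.   -0.  ]
 [-0.96  0.02  0.29]
 [-0.29  0.01 -0.96]] 326.75512863090523
```

View pics/w1.png

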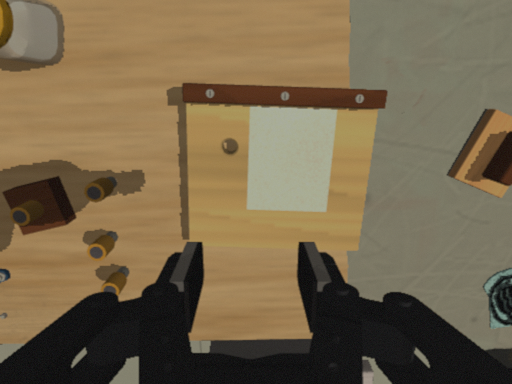

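The wrist view shows the hole at (230,146), the fence's near edge from about (184,104) to (385,107), the board's near corners at (189,245) and (359,250), and the rest pin's head top at about (24,214).

Run:
```python
from h import *
import pickle
p=pickle.load(open("w1.pkl","rb"));a=cv2.imread("pics/w1.png").astype(int)
g=a[...,2]
# fence near (lower) edge: dark->bright transition; hole: dark blob
P=[]
for u in list(range(195,240,3))+list(range(345,372,3)):
    col=g[92:118,u];k=np.argmax(np.diff(col));P.append((u,92+k+.5))
P=np.array(P);W=np.array([ray("w",q,26,p) for q in P]);f=np.polyfit(W[:,1],W[:,0],1);print("fence x(y)",f,"yaw deg",-np.degrees(np.arctan(f[0])),P[[0,-1]])
# board near edge
Q=[]
for u in range(210,300,4):
    col=g[238:258,u];k=np.argmin(np.diff(col));Q.append(ray("w",(u,238+k+.5),26,p))
Q=np.array(Q);f2=np.polyfit(Q[:,1],Q[:,0],1);print("near edge",f2,-np.degrees(np.arctan(f2[0])))
r=g[134:158,218:242];m=(r<0.7*np.median(r));ys,xs=np.nonzero(m);h=(218+(xs.min()+xs.max())/2,134+(ys.min()+ys.max())/2);print("hole",h,m.sum(),ray("w",h,26,p))
# rest pin
hsv=cv2.cvtColor(a.astype(np.uint8),cv2.COLOR_BGR2HSV)
print("pin top",ray("w",(24,214),54,p))
cv2.imwrite("pics/w1c.png",cv2.resize(cv2.imread("pics/w1.png")[170:240,0:80],None,fx=8,fy=8,interpolation=2))
h=ray("w",h,26,p);go(h[0],h[1],200,0)
```

```text
fence x(y) [5.34690623e-02 5.61024939e+02] yaw deg -3.0606371006033575 [[195.  104.5]
 [369.  108.5]]
near edge [1.91452360e-02 3.83304165e+02] -1.096807223045511
hole (np.float64(230.0), np.float64(146.0)) 153 [516.9  54. ]
pin top [446.9 297.4]
cm [ 1.48 -2.92  3.42] deg -1.6
```

```bash
python3 -m inch '[[[-4,-17,5,0],[-6,-25,8,0],[-6,-25,8,0],[-6,-25,8,0],[-6,-25,8,0],[-6,-25,8,0],[-6,-25,8,0],[-6,-25,8,0]]]'
python3 - <<'E'
from h import *
import pickle
p=camera_params("wrist");a=get_image("wrist");cv2.imwrite("pics/w2.png",a);pickle.dump(p,open("w2.pkl","wb"));go(446,299,100,0)
E
```

```text
clock: 2.82
eef_pos: [448.6, 278.7, 152.7]
tool_rot: [3.141, 0.002, -0.026]
force: [0.8, -0.6, -0.0]
width: 45.0
gripper_force: 0.0
cm [-0.45 -2.34  5.33] deg -1.7
```

View pics/w2.png

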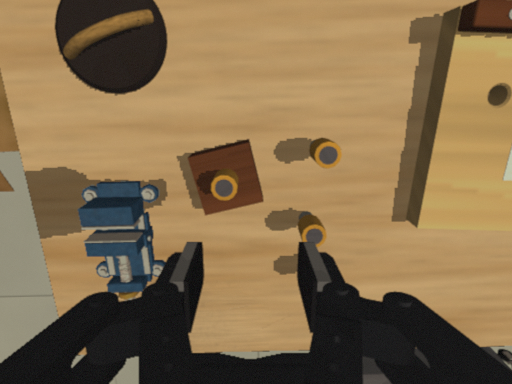

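Pin head top at (224,187), with the hole visible at (498,95); loose pins at (328,153) and (313,232), and the blue vise at (125,240).

Run:
```python
from h import *
import pickle
p=pickle.load(open("w2.pkl","rb"))
print(ray("w",(498,95),26,p),[ray("w",q,54,p) for q in [(224,187),(328,153),(313,232),(145,215)]])
q=ray("w",(224,187),54,p);go(q[0],q[1],32,0)
```

```text
[516.2  55.7] [array([444.8, 303.1]), array([472.7, 212.4]), array([399.6, 223. ]), array([420.3, 376.1])]
cm [-0.57 -2.76 12.13] deg -1.7
```

```bash
python3 -m inch '[[[-0.5,-2.5,3,0],[-0.5,-2.6,6,0],[-0.5,-2.6,9,0],[-0.5,-2.6,12.4,0],[-0.5,-2.6,12.4,0],[-0.5,-2.6,12.4,0]]]'
python3 -m inch '[[[0,0,0,0],[0,0,0,0],[0,0,0,0],[0,0,0,0],[0,0,0,0],[0,0,0,0]]]' 1.5
```

```text
clock: 3.37
eef_pos: [445.9, 298.7, 29.7]
tool_rot: [3.137, 0.002, -0.034]
force: [-0.3, -0.5, 0.1]
width: 45.3
gripper_force: 0.0
clock: 3.87
eef_pos: [445.4, 303.3, 31.2]
tool_rot: [-3.141, -0.001, -0.029]
force: [0.2, 0.2, 0.7]
width: 15.1
gripper_force: 0.0
```

Fingers closed to 15.1 mm with no force, so the pin wasn't gripped. I'll take a look.

Run:
```python
from h import *
a=get_image("wrist");b=get_image("scene")
cv2.imwrite("pics/w3.png",np.hstack([cv2.resize(a,(480,360)),cv2.resize(b[200:290,140:220],(320,360))]))
```

```text
(no output)
```

View pics/w3.png

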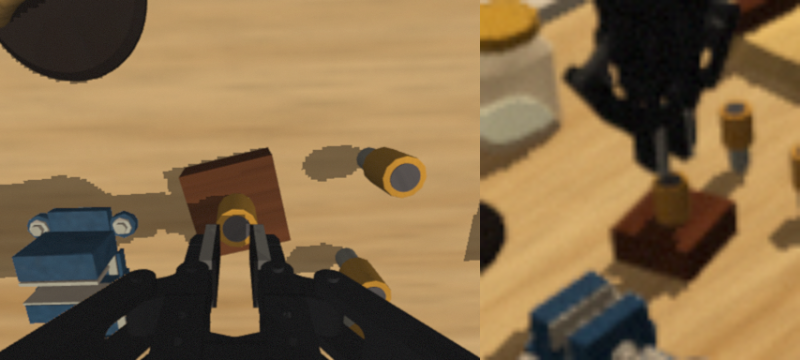

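The fingertips look too high or behind the head; I'll check the geometry by projecting the TCP and head into this view.

Run:
```python
from h import *
p=camera_params("wrist");s=sensors.read_state();print(s["eef_pos"],s["width"],s["force"])
for P in [s["eef_pos"],[445,303,54],[445,303,26]]+[s["eef_pos"]+[0,0,d] for d in(10,20,30)]:
  print(P,cv2.projectPoints(np.array([P],float),np.array(p["rvec"],float),np.array(p["tvec"],float),np.array(p["mtx"]),None)[0].ravel().round(1))
print("head now",ray("w",(251.7,243),54,p))
for n in["scene"]:
  p=camera_params(n);print(n,cv2.projectPoints(np.array([s["eef_pos"],[445,303,54]]),np.array(p["rvec"],float),np.array(p["tvec"],float),np.array(p["mtx"]),None)[0].reshape(-1,2).round(1))
```

```text
[445.0967639  303.11512051  30.71955989] 14.794720631854101 [ 0.05301113 -0.02183729 -0.67152903]
[445.0967639  303.11512051  30.71955989] [252.2 224.9]
[445, 303, 54] [252.7 242. ]
[445, 303, 26] [252.4 222.1]
[445.0967639  303.11512051  40.71955989] [252.3 231.7]
[445.0967639  303.11512051  50.71955989] [252.5 239.2]
[445.0967639  303.11512051  60.71955989] [252.6 247.5]
head now [444.4 303.6]
scene [[187.5 252.2]
 [186.9 245. ]]
```

The tips are visibly about 29 mm above the reported TCP, at roughly z≈60 and above the head. So I'll open, then step down carefully while watching the force.

```bash
python3 -m inch '[[[0,0,0,0],[0,0,0,0],[0,0,0,0],[0,0,0,0]]]' 4.5
python3 -m inch '[[[0,0,0.3,0],[0,0,0.6,0],[0,0,0.6,0]]]'
python3 -m inch '[[[0,0,0.3,0],[0,0,0.6,0],[0,0,0.6,0]]]'
python3 - <<'E'
from h import *
a=get_image("wrist");b=get_image("scene")
cv2.imwrite("pics/w4.png",np.hstack([cv2.resize(a[150:384,120:400],(430,360)),cv2.resize(b[200:290,140:220],(320,360))]))
E
```

```text
clock: 4.3
eef_pos: [445.0, 302.9, 30.3]
tool_rot: [3.141, 0.0, -0.029]
force: [0.0, 0.7, 0.8]
width: 45.0
gripper_force: 0.0
clock: 4.55
eef_pos: [444.6, 302.6, 23.7]
tool_rot: [3.141, 0.001, -0.029]
force: [0.1, 0.3, 0.5]
width: 44.9
gripper_force: 0.0
clock: 4.8
eef_pos: [444.7, 302.7, 17.8]
tool_rot: [3.141, 0.001, -0.029]
force: [-0.9, -0.4, 0.3]
width: 45.1
gripper_force: 0.0
```

View pics/w4.png

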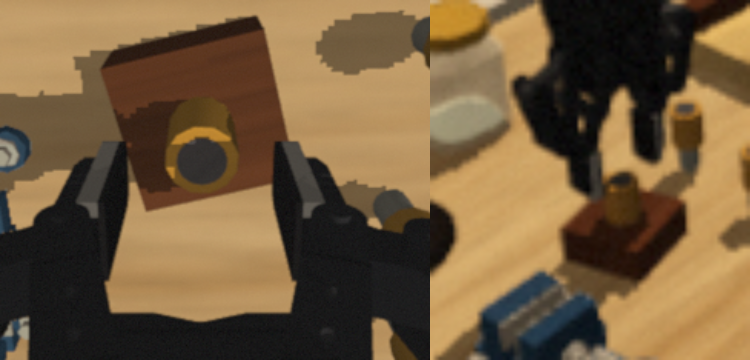

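No contact at reported z=17.8, which is below the rest's top, so the offset is real. The fingers straddle the head evenly (gap centre 201 against the pin at 202). I'll go lower and close.

```bash
python3 -m inch '[[[0,0,0.4,0],[0,0,0.8,0],[0,0,0.8,0]]]'
python3 -m inch '[[[0,0,0.3,0],[0,0,0.5,0],[0,0,0.5,0]]]'
python3 -m inch '[[[0,0,0,0],[0,0,0,0],[0,0,0,0],[0,0,0,0],[0,0,0,0]]]' 1.5
```

```text
clock: 5.15
eef_pos: [444.6, 302.6, 9.7]
tool_rot: [3.141, 0.001, -0.029]
force: [-0.1, 0.3, -0.2]
width: 44.8
gripper_force: 0.0
clock: 5.4
eef_pos: [444.8, 302.7, 5.0]
tool_rot: [3.141, 0.001, -0.029]
force: [-0.3, 0.4, 0.4]
width: 45.1
gripper_force: 0.0
clock: 5.82
eef_pos: [445.1, 303.0, 5.7]
tool_rot: [-3.141, -0.0, -0.029]
force: [-0.7, -0.4, 2.3]
width: 21.2
gripper_force: 58.7
```

```bash
python3 -m inch '[[[0,0,-2,0],[0,0,-4,0],[0,0,-6,0],[0,0,-7,0],[0,0,-7,0],[0,0,-7,0]]]'
python3 - <<'E'
from h import *
import pickle
p=camera_params("wrist");a=get_image("wrist");b=get_image("scene");pickle.dump(p,open("w5.pkl","wb"));cv2.imwrite("pics/w5full.png",a)
cv2.imwrite("pics/w5.png",np.hstack([cv2.resize(a[150:384,120:400],(430,360)),cv2.resize(b[190:280,140:220],(320,360))]))
print(sensors.read_state())
E
```

```text
clock: 6.32
eef_pos: [445.1, 303.0, 75.3]
tool_rot: [-3.141, -0.0, -0.029]
force: [-0.2, 0.1, -1.3]
width: 21.1
gripper_force: 59.1
{'clock': 6.4167, 'qpos': array([-0.65750365,  0.64039184,  0.01160194,  1.9400738 , -0.01297918,
        0.56322718, -2.23703849]), 'qd': array([ 0.00152458,  0.00838567, -0.00054205,  0.00302056, -0.00029   ,
        0.00371714, -0.00034678]), 'tau': array([ 8.40790628e-03, -5.13191271e+01,  8.98828581e-01, -1.27908415e+01,
        8.29208322e-03, -2.35000573e-02, -5.73916918e-05]), 'eef_pos': array([444.2806059 , 302.38229293,  74.31574099]), 'tool_rot': array([ 3.14031874e+00,  1.58032468e-03, -2.90314309e-02]), 'force': array([-0.60781642,  0.40567065, -0.37427336]), 'torque': array([ 0.02404804, -0.02482871,  0.00659981]), 'gripper_force': 59.06165957450867, 'width': 20.871694267429245}
```

View pics/w5.png

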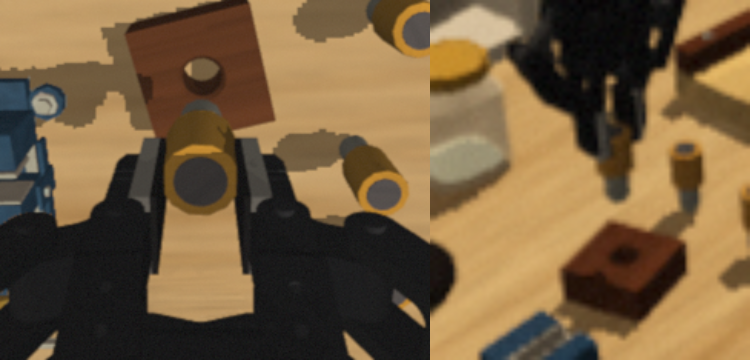

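The pin is held upright by the head and clear of the rest.

Run:
```python
from h import *
import pickle
p=pickle.load(open("w5.pkl","rb"));q=ray("w",(250.9,267.7),123.5,p);print(q);e=sensors.read_state()["eef_pos"]
go(e[0]+516.5-q[0],e[1]+54.5-q[1],e[2],0)
```

```text
[444.  303.9]
cm [7.970e+00 2.472e+01 2.000e-02] deg -1.7
```

```bash
python3 -m inch '[[[8,24.7,0,0],[8,24.7,0,0],[8,24.7,0,0],[8,24.7,0,0],[8,24.7,0,0],[8,24.7,0,0],[8,24.7,0,0],[8,24.7,0,0]]]'
python3 -m inch '[[[0,0,0,0],[0,0,0,0],[0,0,0,0]]]'
python3 - <<'E'
from h import *
import pickle
p=camera_params("wrist");a=get_image("wrist");pickle.dump(p,open("w6.pkl","wb"));cv2.imwrite("pics/w6full.png",a)
print(sensors.read_state()["eef_pos"])
cv2.imwrite("pics/w6.png",cv2.resize(a[90:330,150:410],(780,600)[:1]+(600,) if 0 else (650,600)))
E
```

```text
clock: 7.08
eef_pos: [518.0, 48.0, 74.2]
tool_rot: [3.139, 0.001, -0.038]
force: [-0.0, -0.1, -0.7]
width: 21.3
gripper_force: 59.2
clock: 7.33
eef_pos: [517.1, 55.8, 74.9]
tool_rot: [-3.141, 0.001, -0.026]
force: [0.4, 0.1, -1.6]
width: 21.1
gripper_force: 59.2
[517.20398151  55.6901187   75.08739608]
```

View pics/w6.png

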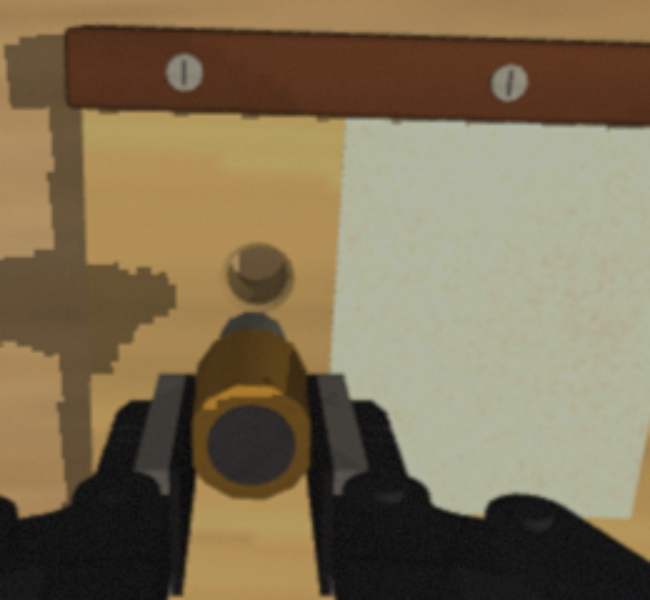

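The hole mouth is at crop (259,275), which is full-frame (253.6,200). The head top is at (250.4,268.4), and the fence edge runs (70,105)→(645,125) in the crop.

Run:
```python
from h import *
import pickle
p=pickle.load(open("w6.pkl","rb"));h=ray("w",(253.6,200),26,p);q=ray("w",(250.4,268.4),123.5,p);print(h,q)
A=ray("w",(150+75*.4,90+105*.4),48,p);B=ray("w",(150+645*.4,90+125*.4),48,p);print(A,B,np.degrees(np.arctan2(-(A-B)[0],(A-B)[1])))
e=sensors.read_state()["eef_pos"];go(e[0]+h[0]-q[0],e[1]+h[1]-q[1],e[2],0)
```

```text
[516.7  54.5] [515.9  56.9]
[569.7  99.5] [561.  -43.4] -3.483966199081962
cm [ 0.09  0.24 -0.  ] deg -1.5
```

```bash
python3 -m inch '[[[0.1,0.2,1.5,1.8],[0.1,0.2,3,1.8],[0.1,0.2,4.2,1.8],[0.1,0.2,4.2,1.8],[0.1,0.2,4.2,1.8]]]'
python3 -m inch '[[[0,0,0.3,0],[0,0,0.6,0],[0,0,0.9,0],[0,0,0.9,0]]]'
```

```text
clock: 7.8
eef_pos: [518.1, 52.8, 33.1]
tool_rot: [3.142, 0.001, -0.059]
force: [0.2, 0.5, -0.9]
width: 21.1
gripper_force: 59.2
clock: 8.13
eef_pos: [518.3, 53.0, 24.4]
tool_rot: [-3.14, 0.001, -0.06]
force: [-1.2, 3.0, -1.9]
width: 21.2
gripper_force: 59.1
```

```bash
python3 -m inch '[[[0,-0.07,0.3,0],[0,-0.07,0.6,0],[0,-0.07,0.9,0],[0,-0.07,0.9,0]]]'
python3 -m inch '[[[0,0,0.2,0],[0,0,0.4,0],[0,0,0.6,0],[0,0,0.7,0],[0,0,0.7,0]]]'
```

```text
clock: 8.47
eef_pos: [518.2, 53.1, 14.8]
tool_rot: [-3.141, 0.001, -0.06]
force: [-1.8, 4.7, -3.5]
width: 20.8
gripper_force: 59.0
clock: 8.88
eef_pos: [518.2, 53.1, 8.1]
tool_rot: [-3.141, 0.001, -0.06]
force: [-2.4, 4.5, -0.7]
width: 21.6
gripper_force: 59.3
```

```bash
python3 -m inch '[[[-0.02,-0.06,0.1,0],[-0.02,-0.06,0.25,0],[-0.02,-0.06,0.25,0]]]'
python3 -m inch '[[[0,0,0.05,0],[0,0,0.1,0],[0,0,0.1,0]]]'
```

```text
clock: 9.13
eef_pos: [518.1, 53.2, 5.8]
tool_rot: [-3.142, 0.001, -0.06]
force: [-4.0, 3.9, 1.6]
width: 21.1
gripper_force: 59.7
clock: 9.38
eef_pos: [518.1, 53.2, 5.7]
tool_rot: [-3.142, 0.001, -0.06]
force: [-5.1, 3.1, 10.2]
width: 21.3
gripper_force: 60.6
```

Seated: the vertical force rises at the same height as in the rest. Release and lift.

```bash
python3 -m inch '[[[0,0,0,0],[0,0,0,0],[0,0,0,0],[0,0,0,0]]]' 4.5
python3 -m inch '[[[0,0,-3,0],[0,0,-6,0],[0,0,-10,0],[0,0,-14,0],[0,0,-15,0],[0,0,-15,0],[0,0,-15,0],[0,0,-15,0]]]'
python3 -c "
from h import *
go(470,-255,160,-20)"
```

```text
clock: 9.72
eef_pos: [519.4, 52.0, 4.9]
tool_rot: [3.141, -0.001, -0.061]
force: [0.2, -0.1, -0.2]
width: 44.9
gripper_force: 0.0
clock: 10.38
eef_pos: [517.7, 52.6, 153.7]
tool_rot: [3.141, 0.002, -0.061]
force: [-0.2, 0.2, 0.3]
width: 45.0
gripper_force: 0.0
cm [-2.89 30.99 -0.61] deg 16.5
```

```bash
python3 -m inch '[[[-5,31,-4,7],[-5,31,-4,14],[-5,31,-4,16.5],[-5,31,-4,16.5],[-5,31,-4,16.5],[-5,31,-4,16.5],[-5,31,-4,16.5],[-5,31,-4,16.5]]]'
python3 -m inch '[[[0,0,0,0],[0,0,0,0],[0,0,0,0]]]'
python3 - <<'E'
from h import *
import pickle
p=camera_params("wrist");a=get_image("wrist");pickle.dump(p,open("w7.pkl","wb"));cv2.imwrite("pics/w7full.png",a)
print(sensors.read_state()["eef_pos"],camera_params("wrist")["tvec"])
b=get_image("side")
cv2.imwrite("pics/w7.png",np.hstack([cv2.resize(a,(512,384)),cv2.resize(b[120:240,190:280],(288,384))]))
E
```

```text
clock: 11.05
eef_pos: [447.1, -258.4, 193.5]
tool_rot: [3.139, 0.003, -0.354]
force: [0.4, 0.2, -0.0]
width: 44.9
gripper_force: 0.0
clock: 11.3
eef_pos: [449.4, -252.1, 193.3]
tool_rot: [-3.14, 0.003, -0.348]
force: [1.2, 0.5, -0.4]
width: 45.1
gripper_force: 0.0
[ 449.74977525 -251.57854563  193.59249289] [-82.81105138 445.85134359 528.55232973]
```

View pics/w7.png

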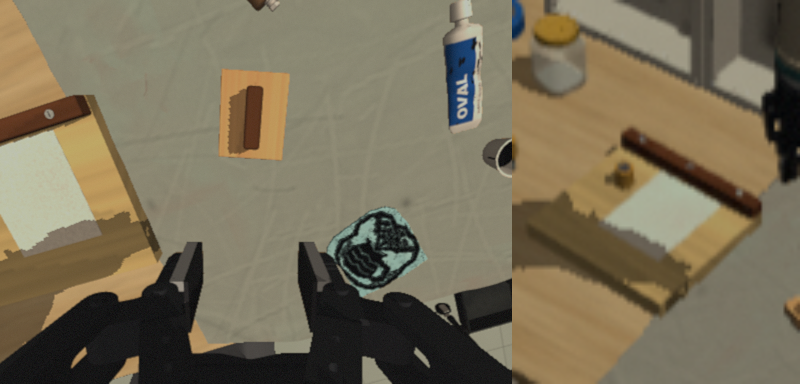

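The pin stands seated in the jig with its head on the board (side view). The block's top corners are at (222,69), (289,74), (284,159) and (219,154), and the handle's top ends at (255,86) and (251,149).

Run:
```python
from h import *
import pickle
p=pickle.load(open("w7.pkl","rb"));a=cv2.imread("pics/w7full.png")
hsv=cv2.cvtColor(a,cv2.COLOR_BGR2HSV)[60:170,205:300]
m=((hsv[...,1]>70)).astype(np.uint8);n,l,st,c=cv2.connectedComponentsWithStats(m);k=1+np.argmax(st[1:,4]);cs=cv2.findContours((l==k).astype(np.uint8),0,2)[0]
r=cv2.minAreaRect(max(cs,key=cv2.contourArea));print(r)
B=np.array([ray("w",q+[205,60],20,p) for q in cv2.boxPoints(r)]);print(B,"centre",B.mean(0),np.linalg.norm(B[0]-B[1]),np.linalg.norm(B[1]-B[2]))
for i in range(2):
  d=B[i+1]-B[i];print(np.degrees(np.arctan2(d[1],d[0])))
v=cv2.cvtColor(a,cv2.COLOR_BGR2HSV)[80:156,240:268]
h=((v[...,2]<110)&(v[...,1]>100)).astype(np.uint8);n,l,st,c=cv2.connectedComponentsWithStats(h);print(st,c)
E0=ray("w",(255,87),54,p);E1=ray("w",(251.5,147),54,p);print("handle",E0,E1,(E0+E1)/2)
d=E0-E1;print(np.degrees(np.arctan2(d[1],d[0])),np.hypot(*d))
```

```text
((47.39158630371094, 54.126102447509766), (69.04672241210938, 88.66983032226562), 3.814074993133545)
[[ 471.3 -218.3]
 [ 552.9 -257.3]
 [ 525.1 -321.3]
 [ 440.8 -287.3]] centre [ 497.525 -271.05 ] 90.44091994224735 69.77707359871147
-25.545056044001832
-113.47892140946017
[[   0    0   28   76 1038]
 [   0    6   23   64 1083]
 [   0   66    2    6    7]] [[15.37090559 37.21194605]
 [11.79316713 37.57433056]
 [ 0.14285714 68.71428571]]
handle [ 523.2 -282.7] [ 472.  -260.8] [ 497.6  -271.75]
-23.158060612712237 55.68707210834489
```

```bash
python3 -c "
from h import *
go(497.6,-271.5,60,-23.6)"
```

```text
cm [ 5.18  0.29 13.37] deg 3.8
```

```bash
python3 -m inch '[[[3.5,0.2,2,3.8],[5.2,0.3,5,3.8],[5.2,0.3,8,3.8],[5.2,0.3,11,3.8],[5.2,0.3,13.4,3.8],[5.2,0.3,13.4,3.8],[5.2,0.3,13.4,3.8],[5.2,0.3,13.4,3.8]]]'
python3 - <<'E'
from h import *
a=get_image("wrist");p=camera_params("wrist");go(497.6,-271.5,3,-23.6)
v=cv2.cvtColor(a,cv2.COLOR_BGR2HSV);h=((v[...,2]<110)&(v[...,1]>100)).astype(np.uint8);n,l,st,c=cv2.connectedComponentsWithStats(h)
for i in range(1,n):
  if st[i,4]>300: print(st[i],c[i].round(1))
for P in [(497.6,-271.5,54),(525,-283.5,54),(470,-259.5,54)]: print(P,cv2.projectPoints(np.array([P],float),np.array(p["rvec"],float),np.array(p["tvec"],float),np.array(p["mtx"]),None)[0].ravel().round(1))
# handle centreline at several rows
k=max(range(1,n),key=lambda i:st[i,4] if 180<c[i][0]<320 else 0)
for r in range(st[k,1]+3,st[k,1]+st[k,3]-3,12):
  x=np.nonzero(l[r]==k)[0]; print(r,x.min(),x.max())
E
```

```text
clock: 12.07
eef_pos: [499.0, -273.6, 62.0]
tool_rot: [-3.141, -0.002, -0.413]
force: [0.4, 0.3, 0.8]
width: 44.6
gripper_force: 0.0
cm [-0.28 -0.16  5.95] deg -0.1
[ 190    0   88   55 1587] [230.5  23.5]
[ 229  166   33   99 2660] [247.1 216. ]
[  1 187  27  38 516] [ 15.8 202.2]
[   0  253   87   88 2833] [ 46.5 298. ]
[108 358  32  26 349] [126.4 374.5]
(497.6, -271.5, 54) [248.6 223. ]
(525, -283.5, 54) [248.5 176. ]
(470, -259.5, 54) [248.8 266.5]
169 238 259
181 235 261
193 235 261
205 235 261
217 234 260
229 232 260
241 232 260
253 229 260
```

```bash
python3 -m inch '[[[-0.2,-0.1,2.5,0],[-0.2,-0.1,4.5,0],[-0.2,-0.1,4.5,0],[-0.2,-0.1,4.5,0]]]'
python3 -m inch '[[[0,0,0.5,0],[0,0,1,0],[0,0,1.3,0],[0,0,1.3,0]]]'
python3 -m inch '[[[0,0,0,0],[0,0,0,0],[0,0,0,0],[0,0,0,0],[0,0,0,0],[0,0,0,0]]]' 0.5
```

```text
clock: 12.45
eef_pos: [496.8, -272.3, 16.9]
tool_rot: [-3.142, -0.001, -0.415]
force: [0.8, -0.5, -0.3]
width: 44.9
gripper_force: 0.0
clock: 12.78
eef_pos: [496.4, -272.2, 2.9]
tool_rot: [-3.142, 0.0, -0.415]
force: [-0.4, -0.2, -0.0]
width: 44.8
gripper_force: 0.0
clock: 13.28
eef_pos: [496.7, -272.3, 3.2]
tool_rot: [-3.142, -0.001, -0.415]
force: [-0.1, 0.9, 4.0]
width: 14.3
gripper_force: 59.6
```

Handle gripped. Lift and carry it to just short of the corner.

```bash
python3 -m inch '[[[0,0,-2,0],[0,0,-5,0],[0,0,-8,0],[0,0,-9,0],[0,0,-9,0],[0,0,-9,0]]]'
python3 -c "
from h import *
go(507,-5,92,-3.4)"
```

```text
clock: 13.78
eef_pos: [496.1, -272.1, 92.5]
tool_rot: [-3.142, 0.0, -0.415]
force: [-0.7, -0.1, -1.6]
width: 14.6
gripper_force: 58.9
cm [ -9.77 -24.88   0.06] deg -20.4
```

```bash
python3 -m inch '[[[-1.3,-3.5,0,-5],[-2.6,-7,0,-10],[-3.9,-10.5,0,-15],[-5.2,-14,0,-20.4],[-6.6,-17.3,0,-20.4],[-7.8,-20.5,0,-20.4],[-9,-23.2,0,-20.4],[-9.8,-24.9,0,-20.4]]]'
python3 -m inch '[[[0,0,0,0],[0,0,0,0],[0,0,0,0]]]'
python3 - <<'E'
from h import *
a=get_image("wrist");p=camera_params("wrist");cv2.imwrite("pics/w8.png",a);go(508,-2,40,-3.4)
pr=lambda P:cv2.projectPoints(np.array([P],float),np.array(p["rvec"],float),np.array(p["tvec"],float),np.array(p["mtx"]),None)[0].ravel().round(1)
v=cv2.cvtColor(a,cv2.COLOR_BGR2HSV)
# pin head brass / fence edge
h=((v[...,0]>8)&(v[...,0]<28)&(v[...,1]>170)).astype(np.uint8);n,l,st,c=cv2.connectedComponentsWithStats(h)
for i in range(1,n):
  if st[i,4]>150: print("brass",st[i],c[i].round(1))
print("expect head top",pr((516.7,54.5,54)))
g=a[...,2].astype(int);W=[]
for u in range(150,420,6):
  r=g[20:160,u];k=np.argmax(np.diff(cv2.GaussianBlur(r.astype(np.float32).reshape(-1,1),(1,5),0).ravel()));W.append((u,20+k+.5))
W=np.array(W);G=np.array([ray("w",q,48,p) for q in W]);
f=np.polyfit(G[:,1],G[:,0],1);
for _ in range(4):
  e=abs(np.polyval(f,G[:,1])-G[:,0]);f=np.polyfit(G[e<=np.median(e)*2+.3][:,1],G[e<=np.median(e)*2+.3][:,0],1)
print("fence",f,-np.degrees(np.arctan(f[0])),np.median(e),"expected x at y=54",np.polyval(f,54))
E
```

```text
clock: 14.45
eef_pos: [505.2, -0.6, 90.8]
tool_rot: [-3.14, 0.004, -0.055]
force: [0.4, -0.4, -0.9]
width: 14.4
gripper_force: 59.0
clock: 14.7
eef_pos: [506.0, -5.8, 91.6]
tool_rot: [3.141, 0.003, -0.059]
force: [0.6, -0.9, -1.3]
width: 14.4
gripper_force: 59.1
cm [ 0.16 -0.45  5.19] deg -0.1
brass [148 171  35  39 489] [166.2 189. ]
brass [  0 315  19  34 420] [  7. 329.]
expect head top [163.6 195.1]
fence [5.63015340e-02 5.62913513e+02] -3.2224382559563796 0.288613492668901 expected x at y=54 565.9537961378247
```

```bash
python3 -m inch '[[[0.1,-0.2,2,0],[0.1,-0.2,4,0],[0.1,-0.2,5.5,0],[0.1,-0.2,5.7,0],[0.1,-0.2,5.7,0]]]'
python3 -m inch '[[[0,0,0.3,0],[0,0,0.6,0],[0,0,0.6,0]]]'
```

```text
clock: 15.17
eef_pos: [507.2, -4.4, 34.9]
tool_rot: [3.141, 0.003, -0.061]
force: [0.2, 1.5, -1.7]
width: 14.6
gripper_force: 59.0
clock: 15.42
eef_pos: [508.5, -3.2, 30.2]
tool_rot: [-3.142, -0.001, -0.059]
force: [-0.0, 0.1, -2.0]
width: 14.3
gripper_force: 59.1
```

```bash
python3 -m inch '[[[0,0,0.1,0],[0,0,0.1,0],[0,0,0.1,0]]]'
python3 -m inch '[[[0,0,0.1,0],[0,0,0.1,0],[0,0,0.1,0]]]'
```

```text
clock: 15.67
eef_pos: [508.6, -3.0, 29.3]
tool_rot: [-3.142, -0.001, -0.059]
force: [-0.7, 0.1, -0.9]
width: 14.3
gripper_force: 59.2
clock: 15.92
eef_pos: [508.6, -2.9, 29.2]
tool_rot: [-3.141, -0.001, -0.059]
force: [-1.6, 0.3, 9.8]
width: 14.4
gripper_force: 60.6
```

On the board. Now I slide towards the fence and pin.

```bash
python3 -m inch '[[[0.3,-0.3,-0.06,0],[0.6,-0.6,-0.06,0],[0.8,-0.8,-0.06,0],[0.8,-0.8,-0.06,0]]]'
python3 -m inch '[[[0.1,0,0,0],[0.2,0,0,0],[0.2,0,0,0],[0.2,0,0,0]]]'
```

```text
clock: 16.25
eef_pos: [516.3, 3.9, 29.2]
tool_rot: [3.14, 0.001, -0.059]
force: [-3.7, -1.9, 8.4]
width: 13.9
gripper_force: 60.4
clock: 16.58
eef_pos: [516.2, 4.0, 29.2]
tool_rot: [3.141, 0.004, -0.059]
force: [-7.0, -1.9, 12.2]
width: 14.4
gripper_force: 61.0
```

```bash
python3 -m inch '[[[0.05,-0.15,-0.04,0],[0.05,-0.3,-0.04,0],[0.05,-0.3,-0.04,0],[0.05,-0.3,-0.04,0]]]'
python3 -m inch '[[[0.1,-0.1,0,0],[0.1,-0.2,0,0],[0.1,-0.2,0,0],[0.1,-0.2,0,0]]]'
```

```text
clock: 16.92
eef_pos: [517.7, 5.9, 29.2]
tool_rot: [3.14, 0.003, -0.06]
force: [-5.1, -3.3, 7.7]
width: 14.3
gripper_force: 60.3
clock: 17.25
eef_pos: [517.6, 6.4, 29.2]
tool_rot: [3.138, 0.005, -0.061]
force: [-7.1, -6.7, 10.9]
width: 14.3
gripper_force: 60.6
```

```bash
python3 -m inch '[[[0.1,-0.1,-0.02,0],[0.2,-0.2,-0.04,0],[0.2,-0.3,-0.04,0],[0.2,-0.3,-0.04,0]]]'
python3 -m inch '[[[0.1,-0.1,0,0],[0.1,-0.2,0,0],[0.1,-0.2,0,0],[0.1,-0.2,0,0]]]'
```

```text
clock: 17.58
eef_pos: [517.5, 7.7, 29.3]
tool_rot: [3.136, 0.009, -0.062]
force: [-9.2, -9.6, 11.8]
width: 14.3
gripper_force: 60.8
clock: 17.92
eef_pos: [517.5, 7.9, 29.4]
tool_rot: [3.134, 0.011, -0.063]
force: [-11.4, -12.7, 15.1]
width: 14.3
gripper_force: 61.2
```

```bash
python3 -m inch '[[[0.1,-0.15,-0.04,0],[0.1,-0.15,-0.04,0],[0.1,-0.15,-0.04,0],[0.1,-0.15,-0.04,0],[0.1,-0.15,-0.04,0],[0.1,-0.15,-0.04,0]]]'
python3 - <<'E'
from h import *
a=get_image("wrist");p=camera_params("wrist");cv2.imwrite("pics/w9.png",a)
e=sensors.read_state()["eef_pos"]
# body top left/right/far edges: pale wood vs sheet (white) by saturation, at z=46
v=cv2.cvtColor(a,cv2.COLOR_BGR2HSV)
pr=lambda P:cv2.projectPoints(np.array([P],float),np.array(p["rvec"],float),np.array(p["tvec"],float),np.array(p["mtx"]),None)[0].ravel().round(1)
H=np.array([516.7,54.5]);c,s=np.cos(-.0565),np.sin(-.0565);J=lambda x,y:H+[c*x-s*y,s*x+c*y]
for n,q,z in [("far L",(50,-12),46),("far R",(50,-82),46),("near R",(-40,-82),46),("pin top",(0,0),54),("handle far",(35,-47),80)]: print(n,pr([*J(*q),z]))
print("row samples S,V right of body")
u0,r0=pr([*J(20,-82),46]);r=int(r0);print(u0,r,v[r,int(u0)-12:int(u0)+12].tolist())
h=((v[...,0]>8)&(v[...,0]<28)&(v[...,1]>170)).astype(np.uint8);n,l,st,cc=cv2.connectedComponentsWithStats(h)
for i in range(1,n):
  if st[i,4]>150: print("brass",st[i],cc[i].round(1))
E
```

```text
clock: 18.42
eef_pos: [517.5, 8.2, 29.6]
tool_rot: [3.133, 0.013, -0.064]
force: [-13.4, -14.4, 15.2]
width: 14.5
gripper_force: 61.3
far L [183.7 152.2]
far R [323.4 151. ]
near R [314.1 303.7]
pin top [164.5 250. ]
handle far [255.4 202. ]
row samples S,V right of body
320.0 207 [[17, 139, 209], [17, 140, 208], [18, 138, 209], [17, 136, 210], [18, 134, 208], [18, 135, 209], [18, 137, 209], [18, 133, 207], [19, 90, 193], [32, 35, 190], [34, 38, 208], [32, 39, 210], [34, 37, 211], [34, 35, 210], [34, 35, 211], [33, 34, 210], [35, 34, 212], [37, 30, 212], [36, 29, 211], [34, 30, 210], [32, 37, 208], [31, 38, 208], [32, 35, 209], [35, 36, 211]]
brass [ 139  212   48   57 1076] [164.9 237.4]
```

The block's right edge is within about 2 mm of the home position, pressing 13 to 14 N in both directions, with the tilt small. Handing in.

```bash
python3 -c "
from cell import order
print(order.finish_job())"
```

```text
the job is handed in; nothing more can be done
None
```

I handed the job in with the stop pin seated in the jig's hole and let go, and the block held flat in the corner, pressed against fence and pin with about 13–14 N each way at the wrist; the verdict was not reported.

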